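Jack a channel up flush for welding

ROBOT

A 6-joint arm with a two-finger parallel gripper is mounted at the origin on the work surface. World frame = base frame: x ahead of the robot, y to its left, z up, the work surface at z = 0. Lengths are in m, angles in rad, forces in N, time in s.
With the tool pointing down it reaches from about 0.35 to 0.8 m from the base axis. Payload 7.3 kg.
Tool frame: the origin (TCP) lies on the centre line of the jaws, within the pads' length; the fingertips stand 22 mm ahead of it and the grasp point (between the pads) lies 3 mm ahead of it; z points along the fingers, y is the direction in which the jaws open and shut (so a half turn about z gives the same grasp; the last joint's range is limited). The gripper opens to 85 mm and grips with 20 to 120 N. Pads are 22 mm wide; open, the fingers measure 114 mm over their backs; the gripper's body (76 mm by 85 mm) begins 54 mm behind the grasp point. The pads swing forward as they close: fully open they stand 13 mm farther back than shut.
Start: joints at [-1.449, 0.342, 1.524, -0, 1.275, -0.146], TCP at [0.139, -0.506, 0.253] pointing down, gripper open.
Joint ranges: [-2.53, 2.53], [-0.77, 2.02], [0.04, 2.7], [-1, 4.14], [0.28, 2.66], [-3.11, 3.11]. Speed limits (rad/s): [2.57, 2.57, 3.14, 3.14, 3.14, 3.14].

INTERFACE

Orientations are given as a rotation vector (axis times angle).
In Python, from workcell import state, imaging, robot gives the robot as it stands. The module is installed in compiled form; this text tells all that it offers.
- The arm moves only by the tool carry_out, never from a script. Its argument "plan" is text: rows parted by semicolons, each of 4 numbers parted by spaces: the shift along the tool's x, y, z in mm, then the turn about the tool's z in degrees. In form: x y z spin; .... A call has 1 to 12 rows; each row is the pose to reach, as a shift and turn from the pose commanded when the call began, along the tool's axes at that moment; what a row does not reach only later rows make up. A row lasts 1/12 s, in which the tool goes at most 41.7 mm and 7.16 degrees, less where a joint would pass 70% of its speed; a pose out of reach is approached as far as the arm can. A call with a gripper value outside its range is refused whole. "gripper" is the finger opening in mm, from 0 to 85.4, set as the call begins (left out, the last holds). The fingers move at their own pace and stop on an object; "newtons" is the grip in N (left out, the last holds). Time passes only in rows, so rows that repeat a pose let the fingers close. It gives the time, the measured TCP pose, the force and the opening at its end, in the units of the state.
- state(): the state, without advancing time (a new reading comes with each control period).
- imaging.camera(name): name is "scene" or "top"; returns a dict with "frame" (420x560x3 uint8, red, green, blue), "mtx" (3x3 intrinsics, pixels), "R" (3x3) and "t" (3): a world point X has camera coordinates R X + t. Camera axes: x right, y down, z forward; pixel columns grow to the right and rows downward; lengths in m; the calibration is good to about 2 mm. A picture is of the moment at which its call begins. There is no depth.
- robot.hand_in(): hands the job in, once; it reports no verdict.
The state is a dict: "time": time; "q": joint angles; "joint_vel": joint speeds; "joint_efforts": joint torques, N m; "tcp_pos": TCP position; "eef_rot": TCP orientation; "ft_force": force on the tool from outside, world axes, zero at the start; "ft_torque": the same for the moment, N m; "width": finger opening in m.
Only numpy, scipy, OpenCV 4.12 (cv2) and the standard library are available. Lean on these libraries where they do the work, as an engineer would, in place of code of your own. Each camera call takes 0.05 s, during which the arm holds its last target. There are 200 camera calls.

TASK

Fit the loose red-handled crank squarely over the upright square end of the screw jack, all the way down on its shoulder and without forcing it, then wind the jack up by turning the crank's grip clockwise until the top of the copper-brown channel on the jack is flush with the top of the fixed channel beside it. Leave the crank sitting on the jack, let go, and leave the other things on the bench alone.

Things in the scene. Friction and masses are not known exactly. Their poses are not given: they have to be found in the camera images.
- fixture: Green fit-up fixture, fixed; base plate 410 x 130 x 12 mm. Origin on the jack screw's vertical axis at bench level; +x runs along the base to the far channel. The top yoke (56 x 130 mm, top 166 mm, nuts to 175 mm) carries the drive end; an upright 197 mm high stands at x 300 mm. Clockwise from above raises the grey table 10 mm a turn, at about 0.15 N m; it stays where left and has 52 mm travel.
- drive_top (a point): Centre of the top of the screw's steel square drive: 16 x 16 mm, 26 mm tall, its top 3 mm chamfered to 14.8 mm; above this point a cone nose, 7 mm tall, 14 mm wide. The square turns with the screw and starts at ANY angle (this entry's orientation is not the square's): turn the crank on it by feel until it drops over; four positions a turn, 6 degrees of play either way.
- drive_foot (a point): Foot of the square drive end, 26 mm below drive_top, at the top of the round shoulder (30 mm wide, 6 mm high) on which the seated crank's underside rests.
- crank_hub (a point): Centre, half-way up, of the loose crank's hub, 34 x 34 mm, 50 mm tall (underside 25 mm below); lies flat at first. A square socket, 17.6 x 17.6 mm, 37 mm deep, sides parallel to the hub's, opens below. +x points along the flat arm (22 mm wide, 10 mm thick, level with the underside) to the red grip, 80 mm from the hub's axis. Whole crank 0.35 to 0.55 kg.
- crank_knob (a point): Centre, half-way up, of the crank's upright red grip, 26 mm across and 62 mm long (12 to 74 mm above the crank's underside; this point is 45 mm above it). It spins freely on its pin, so it can be held without turning the hand while winding.
- near_top (a point): Point on the top face of the copper-brown channel clamped on the jack's grey table, 15 mm from the end that faces the far channel (channel 60 mm wide, 40 mm high). It rises with the jack. It starts below far_top.
- far_top (a point): Point on the top face of the copper-brown channel clamped on the yellow rest at the other side of the 3 mm joint gap, 15 mm from its end; its height is the height to reach and differs from job to job.
Not all that is in view belongs to the job. Leave any blue or purple look-alike of the part that bears crank_hub alone.

How it is judged:
On the way, in this order (a step that is already met when the one before it is completed fails the run):
1. the crank is seated on the square drive, its underside on the shoulder (z of crank_hub in the frame of drive_foot below 0.029 m and horizontal distance between crank_hub and drive_foot below 0.005 m and angle between crank_hub's own z axis and vertical below 0.12 rad), for 0.2 s.
2. the near channel's top is flush with the far channel's, the crank still on the drive (z of near_top in the frame of far_top between -0.002 and 0.002 m and z of crank_hub in the frame of drive_foot below 0.035 m and horizontal distance between crank_hub and drive_foot below 0.006 m), for 0.2 s.
At the end, for the whole second after the job is handed in: The tops of the two channels are within 2 mm of each other in height, and the crank is left at rest fully down on the square drive (underside within 4 mm of the shoulder, within 5 mm of the axis, upright within 7 degrees) (all of step 1 and z of near_top in the frame of far_top between -0.002 and 0.002 m and linear speed of crank below 0.02 m/s); the robot touches nothing.
It fails at once if the crank is forced on the jack: more than 60 N between them (contact force between crank and fixture above 60 N).
It fails at once if another thing on the bench is moved by more than 30 mm (distance of any of magnet, hammer, screwdriver, brush, offcut, bracket, wrench from where it was at the start of the episode above 0.03 m).
It also fails if it takes over 70 s, if anything falls off the work surface, if the arm or the gripper's body presses on something with over 40 N, if the wrist force passes 120 N, or if a joint passes its speed limit or range.

## Working session

There is one attempt and no reset: what is moved stays moved. The work goes in short steps, Python scripts to look and compute and a tool call to move; the robot and the scene stay as the last step left them, time stands still between calls to the robot, and variables do not carry over. Pictures are saved under pics/ and viewed, about 8 in all and at most 12, crops included, and the job is handed in when it is done.

Besides the shell and the picture viewer there is one more tool, called after ">>>" as name(argument=value, ...) on one line, values as JSON. carry_out: Moves the arm, as the interface text tells. Its arguments: {"type":"object","properties":{"plan":{"type":"string"},"gripper":{"type":"number"},"newtons":{"type":"number"}},"required":["plan"]}

```bash
mkdir -p pics
cat > h.py <<'E'
import numpy as np, cv2
from workcell import state, imaging, robot
def cam(n,f=None):
    c=imaging.camera(n)
    if f: cv2.imwrite('pics/'+f,cv2.cvtColor(c['frame'],cv2.COLOR_RGB2BGR))
    return c
def ray(c,u,v):
    R,t=np.array(c['R']),np.array(c['t'])
    d=R.T@np.linalg.solve(c['mtx'],[u,v,1.]); return -R.T@t,d
def onz(c,u,v,z):
    o,d=ray(c,u,v); return o+d*(z-o[2])/d[2]
def proj(c,X):
    p=c['mtx']@(c['R']@np.array(X)+c['t']); return p[:2]/p[2]
def tri(c1,p1,c2,p2):
    o1,d1=ray(c1,*p1);o2,d2=ray(c2,*p2)
    d1/=np.linalg.norm(d1);d2/=np.linalg.norm(d2)
    s=np.linalg.lstsq(np.c_[d1,-d2],o2-o1,rcond=None)[0]
    a=o1+s[0]*d1;b=o2+s[1]*d2
    return (a+b)/2,np.linalg.norm(a-b)
E
python3 - <<'E'
from h import *
import pickle
a=cam('scene');b=cam('top')
pickle.dump((a,b),open('c0.pkl','wb'))
for c in(a,b): print(c['mtx'],-c['R'].T@c['t'],c['R'][2])
im=np.vstack([a['frame'],b['frame']])
for n,c in(('s0.png',a),('t0.png',b)):
    cv2.imwrite('pics/'+n,cv2.resize(c['frame'][:,:,::-1],(800,600),interpolation=cv2.INTER_CUBIC))
s=state();print(s)
E
```

```text
[[454.68575645   0.         288.31225753]
 [  0.         454.68575645 206.8485173 ]
 [  0.           0.           1.        ]] [1.31473422 0.19868927 0.9291914 ] [-0.68305458 -0.17707732 -0.70857608]
[[523.42315076   0.         283.32496837]
 [  0.         523.42315076 213.56527535]
 [  0.           0.           1.        ]] [4.23340484e-01 1.37846548e-03 1.72458397e+00] [ 0.08734544 -0.01955632 -0.99598611]
{'time': 0.1, 'q': array([-1.44898457e+00,  3.42630668e-01,  1.52490670e+00,  6.85882767e-06,
        1.27539909e+00, -1.46046810e-01]), 'joint_vel': array([ 0.00215147, -0.00184324, -0.00136022,  0.00018685,  0.00120752,
        0.00041464]), 'joint_efforts': array([ 3.47276240e-03, -4.34444118e+01, -2.46491933e+01, -1.20823906e-04,
        4.70461251e-03,  5.09849656e-06]), 'tcp_pos': array([ 0.13891041, -0.5059568 ,  0.25271222]), 'eef_rot': array([-3.11212812e+00, -4.19312013e-01, -3.58664229e-05]), 'ft_force': array([0.29938244, 0.04463733, 0.35265196]), 'ft_torque': array([0.00252608, 0.02306269, 0.06269179]), 'width': 0.08562694012402071}
```

View pics/s0.png

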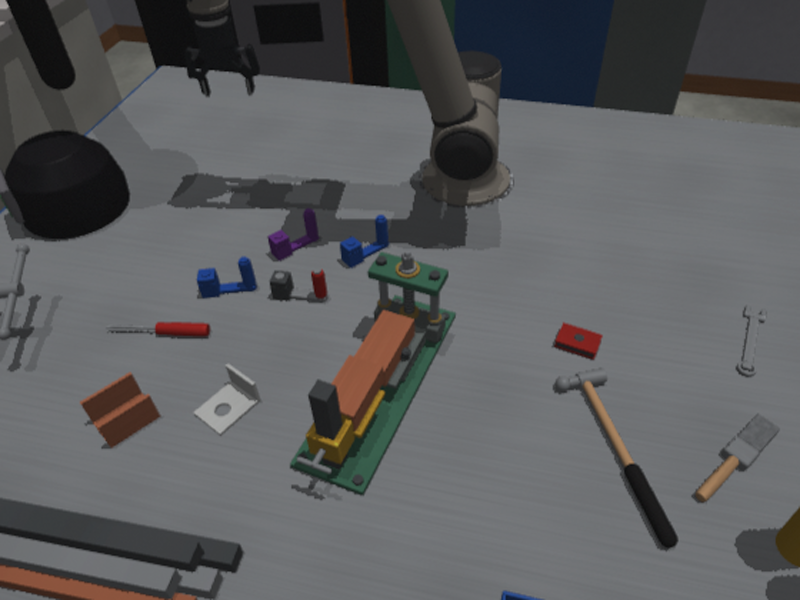

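View pics/t0.png

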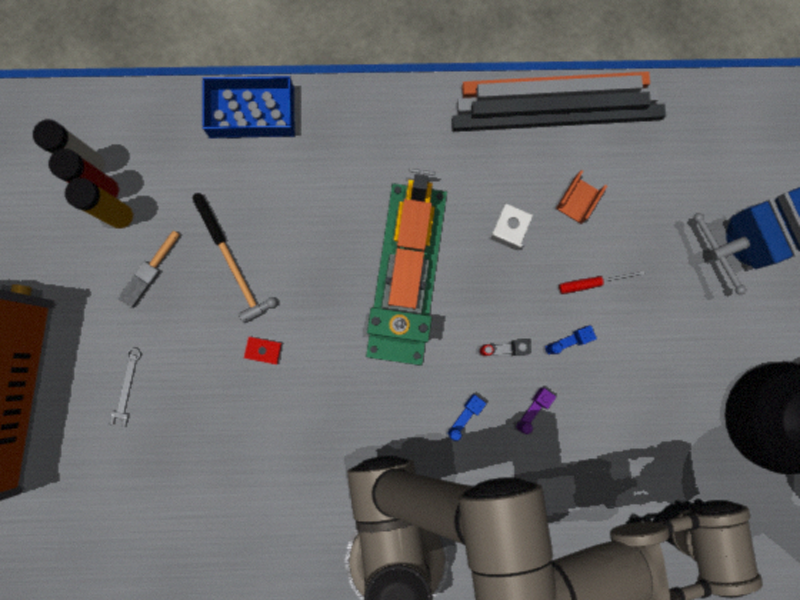

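Candidates (800×600 top view px): grey hub with red grip at (505,348); blue (572,340), blue (467,418), purple (537,410). I choose the grey/red one and check it in a close crop, together with the jack.

Run:
```python
from h import *
import pickle
a,b=pickle.load(open('c0.pkl','rb'))
def crop(c,x,y,w,h,s): return cv2.resize(c['frame'][y:y+h,x:x+w,::-1],None,fx=s,fy=s,interpolation=cv2.INTER_CUBIC)
# scene crank 180..240 x180..220 ; scene jack 250..320,170..210 ; top crank 325..385,225..265; top jack
A=crop(a,180,178,66,40,6);B=crop(a,250,172,66,40,6);C=crop(b,325,222,66,40,6);D=crop(b,250,205,66,60,6)[:240]
cv2.imwrite('pics/c0.png',np.vstack([np.hstack([A,B]),np.hstack([C,D])]))
```

```text
(no output)
```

View pics/c0.png

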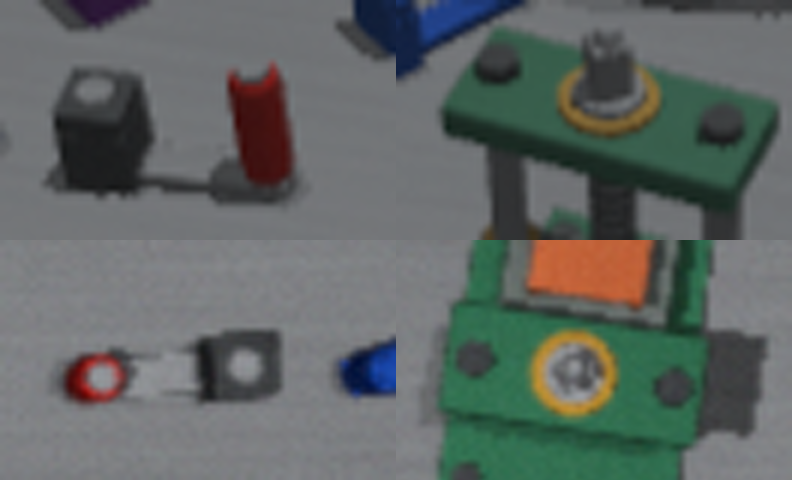

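Run:
```python
from h import *
import pickle
a,b=pickle.load(open('c0.pkl','rb'))
f=lambda x,y,x0,y0:(x0+(x+.5)/6-.5,y0+(y+.5)/6-.5)
def ell(c,x,y,w,h,fn):
    hsv=cv2.cvtColor(c['frame'],cv2.COLOR_RGB2HSV)[y:y+h,x:x+w].astype(int)
    m=fn(hsv,c['frame'][y:y+h,x:x+w].astype(int)).astype(np.uint8)
    cs=cv2.findContours(m,cv2.RETR_EXTERNAL,cv2.CHAIN_APPROX_NONE)[0]
    k=max(cs,key=cv2.contourArea); e=cv2.fitEllipse(cv2.convexHull(k)) ; return (e[0][0]+x,e[0][1]+y),e[1],len(k)
yel=lambda h,r:(h[...,0]>14)&(h[...,0]<32)&(h[...,1]>120)
rs=ell(a,270,172,28,28,yel);rt=ell(b,270,215,20,24,yel);print('ring',rs,rt,tri(a,rs[0],b,rt[0]))
print('hubtop',tri(a,f(97,88,180,178),b,f(245,125,325,222)))
print('knobtop',tri(a,f(255,78,180,178),b,f(102,137,325,222)))
print('nose',tri(a,f(209,38,250,172),b,f(177,130,250,205)))
print('ring xy from top z.166',onz(b,*rt[0],.167),'nose z.205',onz(b,*f(177,130,250,205),.203))
H=onz(b,*f(245,125,325,222),.05);K=onz(b,*f(102,137,325,222),.074)
print(H,K,K-H,np.linalg.norm((K-H)[:2]),np.degrees(np.arctan2(*(K-H)[1::-1])))
print('hub scene z.05',onz(a,*f(97,88,180,178),.05),onz(a,*f(255,78,180,178),.074))
# bolts of yoke from top (height ~.175)
b1=onz(b,*f(475-396,360-240,250,205),.175);b2=onz(b,*f(675-396,387-240,250,205),.175);print('bolts',b1,b2,(b1+b2)/2,np.degrees(np.arctan2(*(b2-b1)[1::-1])))
# copper tops from top
hsv=cv2.cvtColor(b['frame'],cv2.COLOR_RGB2HSV)
m=((hsv[...,0]<14)&(hsv[...,1]>140)&(hsv[...,2]>90)).astype(np.uint8);m[:, :265]=0;m[:,315:]=0
m[:130]=0;m[222:]=0
for k in cv2.findContours(m,cv2.RETR_EXTERNAL,cv2.CHAIN_APPROX_NONE)[0]:
    if cv2.contourArea(k)>50: print(cv2.minAreaRect(k),cv2.boundingRect(k))
```

```text
ring ((284.9615697860718, 188.0275421142578), (11.688329696655273, 16.386802673339844), 50) ((279.1073122024536, 226.71146202087402), (13.88846206665039, 14.210951805114746), 39) (array([ 0.52058583, -0.01504342,  0.16934279]), np.float64(0.0013082349979021948))
hubtop (array([ 0.47088704, -0.29016932,  0.05452046]), np.float64(0.0030858809033366256))
knobtop (array([ 0.46584404, -0.21128104,  0.07192775]), np.float64(0.0032508835942001895))
nose (array([ 0.52001508, -0.01515728,  0.20197623]), np.float64(0.00025699758727915485))
ring xy from top z.166 [ 0.52088814 -0.01570469  0.167     ] nose z.205 [ 0.5199808  -0.01527089  0.203     ]
[ 0.47156978 -0.29242791  0.05      ] [ 0.46631582 -0.21256521  0.074     ] [-0.00525396  0.07986271  0.024     ] 0.08003534118578695 93.76391822004884
hub scene z.05 [ 0.46623488 -0.29112125  0.05      ] [ 0.46758585 -0.20866794  0.074     ]
bolts [0.5277981  0.03272359 0.175     ] [ 0.51220816 -0.06579308  0.175     ] [ 0.52000313 -0.01653475  0.175     ] -98.99230201313853
((283.9432067871094, 194.42576599121094), (19.560230255126953, 39.71519088745117), 7.594643592834473) (272, 174, 25, 42)
((289.6199951171875, 156.6599884033203), (19.233304977416992, 33.37544631958008), 8.13010311126709) (278, 139, 24, 36)
```

The crop confirms it: grey hub and red grip, standing upright at scene px (196,192) and (222,191), away from the blue and purple ones. The jack drive is at scene px (285,178). The two-view checks hold: hub–grip distance is 80 mm, hub top 50–54 mm, nose 202 mm.

>>> carry_out(plan="34 -11 9 -7.1;68 -22 18 -14.2;102 -33 27 -21.3;137 -43 36 -28.4;171 -54 45 -35.5;205 -65 54 -42.6;240 -76 63 -49.7;274 -87 72 -56.8;309 -97 82 -63.9;343 -108 91 -71;377 -119 100 -78;377 -119 100 -78.5", gripper=85)

```text
time: 1.1
tcp_pos: [0.4744, -0.2875, 0.1511]
eef_rot: [-2.131, -2.304, -0.003]
ft_force: [-2.2, 1.1, -1.0]
width: 0.0849
```

Run:
```python
from h import *
from scipy.spatial.transform import Rotation as R
s=state();print(s['time'],s['tcp_pos'],s['q']);r=R.from_rotvec(s['eef_rot']).as_matrix();print(r.round(3))
a=cam('scene');b=cam('top')
def crop(c,x,y,w,h,k): return cv2.resize(c['frame'][y:y+h,x:x+w,::-1],None,fx=k,fy=k,interpolation=cv2.INTER_CUBIC)
cv2.imwrite('pics/a1.png',np.hstack([crop(a,160,110,100,120,4),crop(b,310,190,100,120,4)]))
for c in (a,b): print(proj(c,s['tcp_pos']+[0,0,-.003]),proj(c,[.4715,-.2915,.05]))
```

```text
1.1 [ 0.47442081 -0.2875426   0.15113675] [-0.68400248  0.49646894  1.58256678  0.00206581  1.0649864  -0.76296684]
[[-0.078  0.997 -0.001]
 [ 0.997  0.078  0.003]
 [ 0.003 -0.001 -1.   ]]
[189.84114889 167.72883012] [194.93419493 193.47936574]
[369.4171948  240.44049928] [365.12901069 242.44513136]
```

View pics/a1.png

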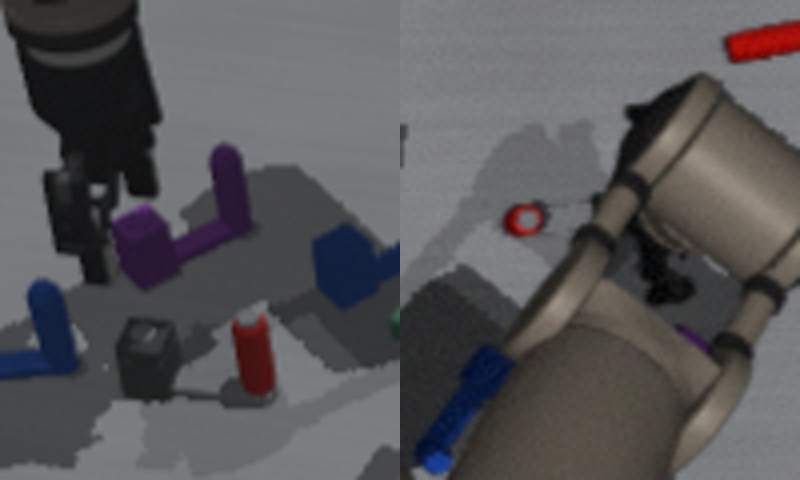

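>>> carry_out(plan="0 0 30 0;0 0 60 0;0 0 70 0;0 0 70 0;0 0 70 0")

```text
time: 1.62
tcp_pos: [0.4706, -0.2926, 0.0838]
eef_rot: [-2.148, -2.293, 0.0]
ft_force: [0.8, -0.6, 0.5]
width: 0.085
```

Run:
```python
from h import *
a=cam('scene');s=state();print(s['tcp_pos'],s['ft_force'])
cv2.imwrite('pics/a2.png',cv2.resize(a['frame'][120:220,160:260,::-1],None,fx=6,fy=6,interpolation=cv2.INTER_CUBIC))
```

```text
[ 0.47123876 -0.29287931  0.08463666] [ 0.16596277 -0.36120033 -0.45870061]
```

View pics/a2.png

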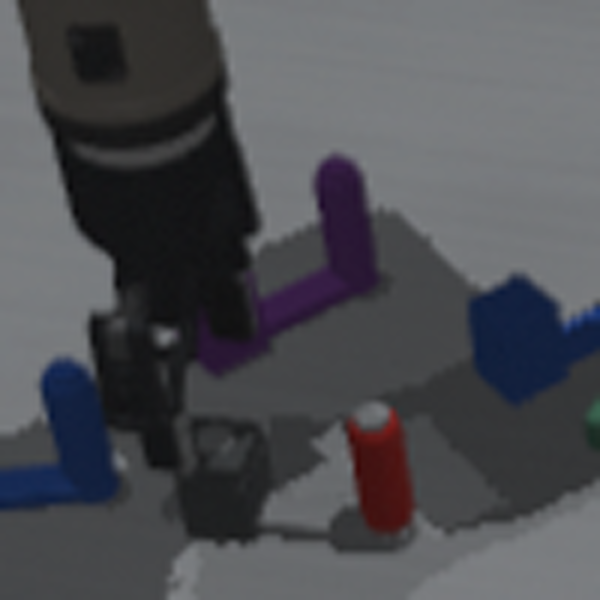

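The open jaws stand over the grey hub (crop px ~(225,440)), with nothing else between them. Going down and closing.

>>> carry_out(plan="1 0 25 0;1 0 44 0;1 0 46 0;1 0 46 0;1 0 46 0")

```text
time: 2.08
tcp_pos: [0.4717, -0.2916, 0.039]
eef_rot: [2.144, 2.292, 0.0]
ft_force: [0.1, -0.0, -0.3]
width: 0.0854
```

>>> carry_out(plan="0 0 0 0;0 0 0 0;0 0 0 0;0 0 0 0;0 0 0 0;0 0 0 0;0 0 0 0;0 0 0 0", gripper=20, newtons=60)

```text
time: 2.75
tcp_pos: [0.4714, -0.2911, 0.038]
eef_rot: [2.145, 2.294, 0.0]
ft_force: [0.1, 0.6, 6.2]
width: 0.0332
```

>>> carry_out(plan="0 0 -20 0;0 0 -60 0;0 0 -100 0;0 0 -140 0;0 0 -180 0;0 0 -215 0;0 0 -225 0;0 0 -225 0;0 0 -225 0")

```text
time: 3.5
tcp_pos: [0.4703, -0.2903, 0.2604]
eef_rot: [-2.144, -2.293, 0.0]
ft_force: [-0.4, 0.6, -5.6]
width: 0.0328
```

Run:
```python
from h import *
from scipy.spatial.transform import Rotation as R
import pickle
a=cam('scene');b=cam('top');pickle.dump((a,b),open('c1.pkl','wb'));s=state();print(s['tcp_pos'],s['ft_force'],s['ft_torque'],s['width'])
print(R.from_rotvec(s['eef_rot']).as_matrix().round(3))
u,v=proj(a,s['tcp_pos']).astype(int);print(u,v, proj(a,s['tcp_pos']+[0,0,.012]))
x0,y0=u-50,max(v-50,0)
cv2.imwrite('pics/a3.png',cv2.resize(a['frame'][y0:y0+100,x0:x0+100,::-1],None,fx=6,fy=6,interpolation=cv2.INTER_CUBIC));print(x0,y0)
```

```text
[ 0.46989513 -0.28995119  0.25903327] [-0.05630853 -0.89551356 -4.50215131] [-0.08930477 -0.01997164 -0.01486817] 0.033109714821205664
[[-0.067  0.998 -0.005]
 [ 0.998  0.067  0.004]
 [ 0.004 -0.004 -1.   ]]
181 132 [181.06542856 128.54633923]
131 82
```

View pics/a3.png

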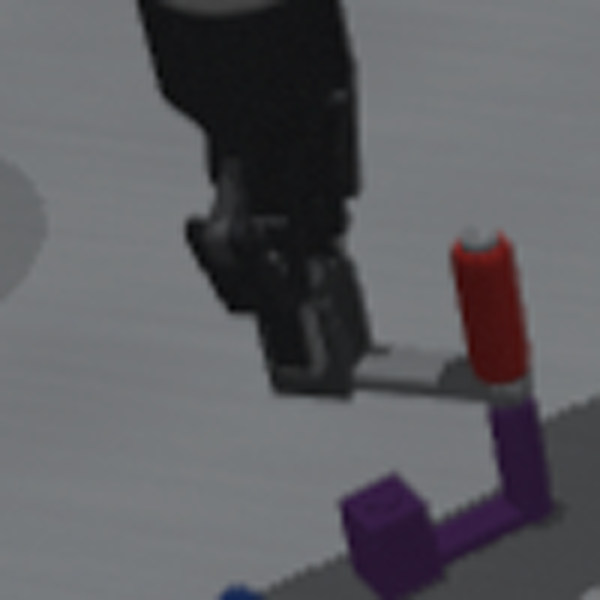

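Run:
```python
from h import *
import pickle
a,b=pickle.load(open('c1.pkl','rb'))
u,v=131+480.5/6-.5,82+240.5/6-.5
o=[];p=onz(a,u,v,.2945);print('scene',p, p-[.470,-.290,0])
for c,n,(x,y,w,h) in((a,'s',(180,90,60,90)),(b,'t',(310,180,110,110))):
    f=c['frame'][y:y+h,x:x+w].astype(int);m=((f[...,0]>2*f[...,1])&(f[...,0]>2*f[...,2])&(f[...,0]>70)).astype(np.uint8)
    for k in cv2.findContours(m,0,1)[0]:
        if cv2.contourArea(k)>5: print(n,cv2.minEnclosingCircle(k),cv2.boundingRect(k),x,y)
    cv2.imwrite('pics/k%s.png'%n,c['frame'][y:y+h,x:x+w,::-1])
```

```text
scene [ 0.45805881 -0.21297534  0.2945    ] [-0.01194119  0.07702466  0.2945    ]
s ((32.0, 43.0), 11.180439949035645) (27, 32, 12, 22) 180 90
t ((40.5, 62.5), 5.147915363311768) (36, 59, 10, 9) 310 180
t ((95.5, 19.0), 14.396280288696289) (82, 14, 28, 11) 310 180
```

Run:
```python
from h import *
import pickle
a,b=pickle.load(open('c1.pkl','rb'))
for z in (.26,.28,.2945): print(onz(b,350.5,242.5,z))
print(tri(a,(131+480.5/6-.5,82+240.5/6-.5),b,(350.5,242.5)))
for c in(a,b): print(proj(c,[.465,-.21,.2945]),proj(c,[.475,-.21,.2945]),proj(c,[.465,-.20,.2945]))
```

```text
[ 0.46625495 -0.2136667   0.26      ]
[ 0.46566892 -0.21073009  0.28      ]
[ 0.46524405 -0.20860106  0.2945    ]
(array([ 0.46536317, -0.20857195,  0.29999686]), np.float64(0.0016360024010012898))
[210.74199062 123.3436397 ] [209.29678668 125.69734757] [214.63466971 123.83205276]
[351.01290162 242.57745975] [350.88533735 238.9220948 ] [347.36833811 242.66184122]
```

>>> carry_out(plan="20 5 0 0;50 13 0 0;85 21 0 0;120 30 0 0;155 39 0 0;190 48 0 0;220 56 0 0;245 62 0 0;262 66 0 0;271 69 0 0;271 69 0 0;271 69 0 0")

```text
time: 4.6
tcp_pos: [0.5212, -0.016, 0.2608]
eef_rot: [-2.144, -2.294, 0.003]
ft_force: [0.6, -1.0, -5.3]
width: 0.0332
```

Run:
```python
from h import *
from scipy.spatial.transform import Rotation as R
a=cam('scene');b=cam('top');s=state();print(s['tcp_pos'],s['ft_force'],s['ft_torque'],s['q'])
print(R.from_rotvec(s['eef_rot']).as_matrix().round(3))
x0,y0=245,125
A=cv2.resize(a['frame'][y0:y0+80,x0:x0+70,::-1],None,fx=6,fy=6,interpolation=cv2.INTER_CUBIC)
B=cv2.resize(b['frame'][190:270,225:285,::-1],None,fx=6,fy=6,interpolation=cv2.INTER_CUBIC)
cv2.imwrite('pics/a4.png',np.hstack([A,B]))
print(proj(a,[.5203,-.0154,.202]),proj(a,s['tcp_pos']-[0,0,.0385]))
```

```text
[ 0.52134409 -0.01684464  0.26149406] [ 0.38456649 -0.67303758 -4.40799729] [-0.11925526  0.05167719 -0.04995608] [-1.78939171e-01  3.30193289e-01  1.51823905e+00 -6.55525289e-04
  1.29461483e+00 -2.44815120e-01]
[[-0.066  0.998 -0.002]
 [ 0.998  0.066 -0.   ]
 [-0.    -0.002 -1.   ]]
[284.23721144 177.97193511] [283.31251714 171.5432358 ]
```

View pics/a4.png

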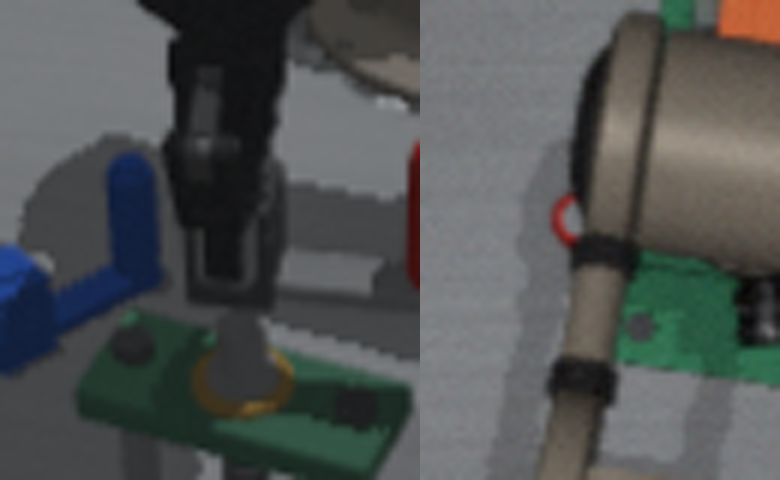

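>>> carry_out(plan="1 -1 8 0;1 -1 16 0;1 -1 19 0;1 -1 21 0;1 -1 21 0;1 -1 21 0")

```text
time: 5.2
tcp_pos: [0.5206, -0.015, 0.2413]
eef_rot: [2.146, 2.294, -0.0]
ft_force: [0.0, -0.0, -4.3]
width: 0.0332
```

>>> carry_out(plan="0 0 1 0;0 0 2 0;0 0 3 0;0 0 4 0;0 0 5 0;0 0 5 0;0 0 5 0")

```text
time: 5.78
tcp_pos: [0.5208, -0.0149, 0.2373]
eef_rot: [2.145, 2.294, 0.001]
ft_force: [-2.1, 1.0, 5.3]
width: 0.0332
```

>>> carry_out(plan="0 0 1 3;0 0 1 6;0 0 1 9;0 0 1 12;0 0 1 15;0 0 1 18;0 0 1 21;0 0 1 24;0 0 1 27;0 0 1 30;0 0 1 33;0 0 1 36")

```text
time: 6.78
tcp_pos: [0.5212, -0.0158, 0.2371]
eef_rot: [2.748, 1.514, 0.003]
ft_force: [-2.5, -3.9, 8.1]
width: 0.0333
```

>>> carry_out(plan="0 0 1 3;0 0 1 6;0 0 1 9;0 0 1 12;0 0 1 15;0 0 1 18;0 0 1 21;0 0 1 24;0 0 1 27;0 0 1 30;0 0 1 33;0 0 1 36")

```text
time: 7.78
tcp_pos: [0.5208, -0.015, 0.2337]
eef_rot: [3.085, 0.592, 0.0]
ft_force: [1.8, -0.9, -4.6]
width: 0.0333
```

Contact is gone and z fell: it dropped over the square. Now down gently.

>>> carry_out(plan="0 0 2 0;0 0 4 0;0 0 6 0;0 0 8 0;0 0 10 0;0 0 10 0;0 0 10 0")

```text
time: 8.37
tcp_pos: [0.5209, -0.015, 0.2265]
eef_rot: [3.082, 0.599, 0.004]
ft_force: [-5.8, 0.8, 13.8]
width: 0.0332
```

Run:
```python
from h import *
from scipy.spatial.transform import Rotation as R
s=state();print(s['tcp_pos'],s['ft_force'],s['ft_torque'],s['q']);print(R.from_rotvec(s['eef_rot']).as_matrix().round(3))
```

```text
[ 0.52091187 -0.01497594  0.22649481] [-5.77040989  0.82247432 13.78572475] [-0.04596467  0.95254117  0.1220994 ] [-1.75612981e-01  3.56752476e-01  1.57993010e+00 -5.00917272e-04
  1.20182867e+00  1.01179718e+00]
[[ 0.927  0.374  0.003]
 [ 0.374 -0.927 -0.001]
 [ 0.002  0.002 -1.   ]]
```

>>> carry_out(plan="0 0 -2 0;0 0 -3 -2;0 0 -3 -4;0 0 -3 -4;0 0 -3 -4")

```text
time: 8.78
tcp_pos: [0.5207, -0.0149, 0.2268]
eef_rot: [3.062, 0.702, -0.0]
ft_force: [2.5, -0.8, -5.9]
width: 0.0334
```

Run:
```python
from h import *
s=state();print(s['tcp_pos'],s['ft_force'],s['ft_torque'])
```

```text
[ 0.52067587 -0.01492792  0.22676628] [ 2.5017649  -0.77753662 -5.93005561] [-0.17104659 -0.314803    0.04293649]
```

>>> carry_out(plan="-0.7 -0.3 1 0;-0.7 -0.3 2 0;-0.7 -0.3 3 0;-0.7 -0.3 4 0;-0.7 -0.3 5 0;-0.7 -0.3 6 0;-0.7 -0.3 6 0;-0.7 -0.3 6 0")

```text
time: 9.45
tcp_pos: [0.5205, -0.015, 0.2215]
eef_rot: [3.061, 0.702, 0.003]
ft_force: [5.2, -1.1, -0.4]
width: 0.0333
```

Run:
```python
from h import *
s=state();print(s['tcp_pos'],s['ft_force'],s['ft_torque'])
```

```text
[ 0.52046019 -0.01495587  0.22153785] [ 5.2458092  -1.05374449 -0.44512073] [-0.2268481  -0.94702126  0.12283304]
```

>>> carry_out(plan="0.4 0.2 1 0;0.4 0.2 3 0;0.4 0.2 5 0;0.4 0.2 7 0;0.4 0.2 8 0;0.4 0.2 9 0;0.4 0.2 9 0;0.4 0.2 9 0")

```text
time: 10.12
tcp_pos: [0.5206, -0.015, 0.2121]
eef_rot: [3.062, 0.702, 0.001]
ft_force: [6.0, -0.7, 0.2]
width: 0.0333
```

Run:
```python
from h import *
s=state();print(s['tcp_pos'],s['ft_force'],s['ft_torque'])
```

```text
[ 0.52060585 -0.01495397  0.21214153] [ 5.9888997  -0.7405257   0.23717429] [-0.26358286 -0.99287834  0.03403662]
```

>>> carry_out(plan="0.4 0.2 1 0;0.4 0.2 2 0;0.4 0.2 3 0;0.4 0.2 3 0;0.4 0.2 3 0")

```text
time: 10.53
tcp_pos: [0.5207, -0.0149, 0.2119]
eef_rot: [3.061, 0.702, 0.003]
ft_force: [-3.3, -0.6, 19.4]
width: 0.0336
```

Seated: it stopped 25 mm below first contact, with a firm 20 N reaction. Release, rise, and move over the grip.

>>> carry_out(plan="0 0 -2.5 0;0 0 -2.5 0;0 0 -2.5 0;0 0 -2.5 0;0 0 -2.5 0", gripper=60)

```text
time: 10.95
tcp_pos: [0.5202, -0.0148, 0.2111]
eef_rot: [-3.061, -0.702, 0.003]
ft_force: [0.0, -0.2, -0.3]
width: 0.0598
```

>>> carry_out(plan="0 0 -25 0;0 0 -62 0;0 0 -72 0;20 0 -72 0;50 0 -72 0;72 0 -72 0;80 0 -72 0;80 0 -72 0;80 0 -72 0")

```text
time: 11.7
tcp_pos: [0.592, 0.0199, 0.283]
eef_rot: [-3.062, -0.703, 0.003]
ft_force: [-0.2, 0.0, -0.9]
width: 0.0597
```

Run:
```python
from h import *
import pickle
a=cam('scene');b=cam('top');pickle.dump((a,b),open('c2.pkl','wb'));s=state();print(s['tcp_pos'],s['eef_rot'],s['ft_force'],s['width'])
A=cv2.resize(a['frame'][110:320,190:330,::-1],None,fx=2.8,fy=2.8,interpolation=cv2.INTER_CUBIC)
B=cv2.resize(b['frame'][120:270,230:330,::-1],None,fx=3.92,fy=3.92,interpolation=cv2.INTER_CUBIC)
cv2.imwrite('pics/a5.png',np.hstack([A,B]))
```

```text
[0.5917647  0.01953835 0.28364526] [-3.06215788e+00 -7.01985072e-01  1.69407940e-03] [-0.190411    0.44534534 -0.3720051 ] 0.059851065882259025
```

View pics/a5.png

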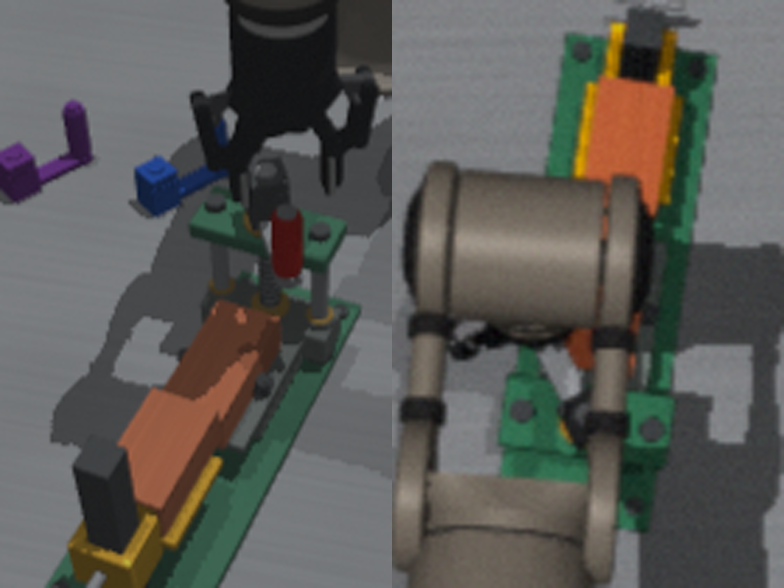

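```bash
cat >> h.py <<'E'
TH=np.radians(-8.5);O=np.array([.5205,-.0152,0]);EX=np.array([np.cos(TH),np.sin(TH),0]);EY=np.array([-np.sin(TH),np.cos(TH),0])
def ony(c,u,v,y):
    o,d=ray(c,u,v); s=(y-(o-O)@EY)/(d@EY); P=o+s*d; return np.array([(P-O)@EX,(P-O)@EY,P[2]])
def fw(x,y,z): return O+x*EX+y*EY+[0,0,z]
E
python3 - <<'E'
from h import *
import pickle
a,b=pickle.load(open('c2.pkl','rb'))
print('knobtop',proj(a,[.5922,.0198,.246]),'seen 292.5 185.7')
for n,u,v,y in(('nearL',267.9,218.2,-.03),('farL',245.4,249.3,-.03),('nearR',290.7,230.7,.03),('farR',272.9,255.7,.03)): print(n,ony(a,u,v,y))
# fixture direction check from top: green base edges
a0,b0=pickle.load(open('c0.pkl','rb'))
hsv=cv2.cvtColor(b0['frame'],cv2.COLOR_RGB2HSV)
m=((hsv[...,0]<14)&(hsv[...,1]>140)&(hsv[...,2]>90)).astype(np.uint8);m[:, :265]=0;m[:,315:]=0;m[:130]=0;m[222:]=0
for k in cv2.findContours(m,0,1)[0]:
    if cv2.contourArea(k)>50:
        for z in(.08,.10,.12):
            q=np.array([onz(b0,u+.0,v+.0,z)-O for u,v in cv2.boxPoints(cv2.minAreaRect(k))]);print(z,np.c_[q@EX,q@EY].round(4).tolist())
x,y=197,0
cv2.imwrite('pics/c0s.png',cv2.resize(a0['frame'][205:330,215:315,::-1],None,fx=6,fy=4.8*1.25,interpolation=cv2.INTER_CUBIC)[:600] if 0 else cv2.resize(a0['frame'][210:310,220:320,::-1],None,fx=6,fy=6,interpolation=cv2.INTER_CUBIC))
E
```

```text
knobtop [291.41478375 186.34043356] seen 292.5 185.7
nearL [ 0.04389783 -0.03        0.09333448]
farL [ 0.17111329 -0.03        0.11398373]
nearR [0.03958198 0.03       0.06530155]
farR [0.15123602 0.03       0.09404833]
0.08 [[0.0466, 0.0283], [0.1732, 0.0277], [0.1728, -0.0345], [0.0462, -0.0334]]
0.1 [[0.0448, 0.028], [0.1699, 0.0273], [0.1695, -0.034], [0.0444, -0.0329]]
0.12 [[0.043, 0.0277], [0.1666, 0.027], [0.1662, -0.0336], [0.0426, -0.0325]]
0.08 [[0.1787, 0.0256], [0.2865, 0.024], [0.2856, -0.0374], [0.1778, -0.0355]]
0.1 [[0.1753, 0.0253], [0.2818, 0.0237], [0.2809, -0.037], [0.1744, -0.0351]]
0.12 [[0.172, 0.025], [0.2771, 0.0235], [0.2762, -0.0365], [0.171, -0.0346]]
```

View pics/c0s.png

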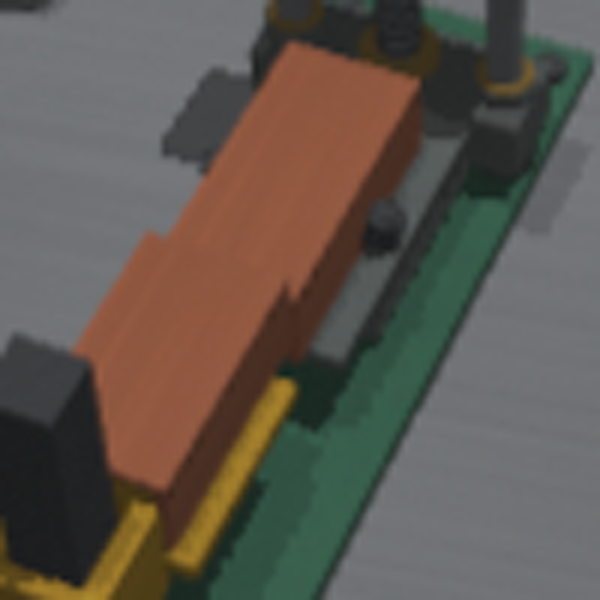

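```bash
cat > edge.py <<'E'
from h import *
def edge(c,rows,side,thr,lo=215,hi=315,seed=None):
    out=[]
    for r in rows:
        p=c['frame'][r,:,0].astype(float)-c['frame'][r,:,2]
        p=p[lo:hi]; i0=np.where(p>thr)[0]
        if len(i0)<4: continue
        if side=='L': i=i0[0]; x=lo+i-1+(thr-p[i-1])/(p[i]-p[i-1])
        else:
            i=i0[-1]; x=lo+i+(p[i]-thr)/(p[i]-p[i+1])
        out.append((x,r))
    out=np.array(out); k=np.polyfit(out[:,1],out[:,0],1); res=out[:,0]-np.polyval(k,out[:,1])
    ok=np.abs(res)<.6; k=np.polyfit(out[ok,1],out[ok,0],1)
    return k,ok.sum(),np.std(out[ok,0]-np.polyval(k,out[ok,1]))
E
python3 - <<'E'
from edge import *
import pickle
a,b=pickle.load(open('c0.pkl','rb'))
for r in(150,195): p=b['frame'][r,262:316].astype(int);print('top',r,(p[:,0]-p[:,2]).tolist())
for r in(235,265,275): p=a['frame'][r,225:300].astype(int);print('sc',r,(p[:,0]-p[:,2]).tolist())
E
```

```text
top 150 [-2, -2, -6, -3, -5, -5, -7, -6, -7, -18, -29, -29, -27, -28, -25, 3, 93, 192, 171, 142, 135, 135, 134, 133, 135, 132, 135, 134, 134, 131, 129, 133, 134, 133, 134, 129, 127, 129, 124, 112, 93, 54, -2, -15, -18, -22, -28, -23, -14, -6, -5, -5, -6, -6]
top 195 [-6, -6, -13, -29, -30, -32, -30, -18, -7, -6, -6, 5, 68, 133, 139, 137, 138, 137, 136, 140, 137, 141, 137, 135, 135, 135, 136, 139, 137, 135, 136, 120, 40, 0, 0, -3, -8, -10, -17, -31, -33, -28, -6, -4, -4, -4, -4, -3, -4, -4, -2, -6, -4, -4]
sc 235 [-6, -5, -5, -6, -5, -5, -6, -6, -5, -5, -5, -5, -6, -6, -7, -6, -6, -6, -6, -6, -6, -6, -3, -3, -3, -3, -3, -3, -3, -3, 4, 39, 77, 80, 79, 79, 80, 81, 81, 81, 80, 80, 80, 79, 82, 82, 81, 81, 80, 81, 80, 82, 80, 82, 82, 82, 82, 78, 56, 39, 37, 38, 39, 36, 22, -2, -4, -4, -4, -4, -4, -2, -1, -2, -2]
sc 265 [-6, -6, -6, -6, -6, -7, -6, -3, 19, 76, 81, 79, 80, 80, 81, 82, 82, 80, 80, 80, 80, 79, 81, 81, 81, 81, 81, 80, 80, 81, 82, 81, 81, 82, 81, 82, 80, 70, 42, 39, 38, 38, 39, 37, 36, 38, 37, 23, -1, -3, -5, -5, -5, -4, -2, -3, -2, -2, -5, -15, -16, -16, -16, -19, -19, -19, -19, -19, -20, -18, -7, -5, -5, -5, -6]
sc 275 [-5, -4, -5, -4, -4, -4, -4, -3, -3, -2, 16, 56, 81, 80, 80, 80, 81, 81, 82, 81, 82, 82, 82, 82, 82, 81, 82, 83, 81, 81, 80, 70, 44, 37, 38, 39, 38, 38, 46, 81, 104, 119, 118, 102, 40, -8, -8, -8, -8, -8, -8, -10, -15, -17, -17, -17, -17, -19, -19, -21, -20, -20, -19, -19, -17, -8, -6, -5, -5, -4, -5, -6, -6, -5, -5]
```

```bash
sed -i "s/TH=np.radians(-8.5)/TH=np.radians(-10.1)/" h.py
cat > edge.py <<'E'
from h import *
def edge(c,rows,side,lo=225):
    out=[]
    for r in rows:
        p=c['frame'][r,:,0].astype(float)-c['frame'][r,:,2]
        good=np.abs(p-81)<8; n=0
        for i in range(lo,315):          # first run of 5 copper-top pixels
            if good[i:i+5].all(): break
        else: continue
        if side=='L':
            while p[i]>38: i-=1
            x=i+(38-p[i])/(p[i+1]-p[i])
        else:
            while p[i]>59: i+=1
            x=i-1+(p[i-1]-59)/(p[i-1]-p[i])
        out.append((x,r))
    out=np.array(out)
    for _ in range(3):
        k=np.polyfit(out[:,1],out[:,0],1); res=out[:,0]-np.polyval(k,out[:,1]); out=out[np.abs(res)<max(.5,2*res.std())] 
    return k,out,res.std()
def heights(a,N):
    z={}
    for n,rows,s,y in N:
        k,o,sd=edge(a,rows,s); P=[ony(a,np.polyval(k,r),r,y) for r in(o[0,1],o[-1,1])]
        z[n]=P; print(n,len(o),round(sd,2),np.round(P,4).tolist())
    return z
N0=[('nearL',range(219,245),'L',-.03),('farL',range(253,266),'L',-.03),('nearR',range(227,255),'R',.03),('farR',range(261,287),'R',.03)]
E
python3 - <<'E'
from edge import *
import pickle
a,b=pickle.load(open('c0.pkl','rb'))
heights(a,N0)
for z in(.08,.1,.12):print(z,proj(a,fw(.1,-.03,z)),proj(a,fw(.1,.03,z)))
E
```

```text
nearL 26 0.08 [[0.0533, -0.03, 0.0983], [0.1398, -0.03, 0.0958]]
farL 13 0.07 [[0.1851, -0.03, 0.1132], [0.2223, -0.03, 0.1128]]
nearR 28 0.09 [[0.0554, 0.03, 0.0957], [0.1467, 0.03, 0.0942]]
farR 26 0.09 [[0.1845, 0.03, 0.1122], [0.2572, 0.03, 0.1105]]
0.08 [258.18948605 236.74077671] [280.2623776  243.85478437]
0.1 [257.64501981 231.35637476] [279.99481475 238.47567693]
0.12 [257.08650467 225.8330386 ] [279.72023522 232.95550559]
```

>>> carry_out(plan="0 0 25 0;0 0 55 0;0 0 64 0;0 0 64 0;0 0 64 0")

```text
time: 12.22
tcp_pos: [0.5926, 0.0196, 0.2206]
eef_rot: [3.062, 0.702, 0.0]
ft_force: [0.0, 0.3, 0.9]
width: 0.0596
```

>>> carry_out(plan="0 0 0 0;0 0 0 0;0 0 0 0;0 0 0 0;0 0 0 0;0 0 0 0", gripper=15, newtons=20)

```text
time: 12.72
tcp_pos: [0.5934, 0.0201, 0.2208]
eef_rot: [3.061, 0.703, 0.004]
ft_force: [1.6, 1.8, 6.2]
width: 0.0255
```

>>> carry_out(plan="-0.3 7 0 0;-2.7 20.7 0 0;-10.7 40 0 0;-10.7 40 0 0;-10.7 40 0 0")

```text
time: 13.13
tcp_pos: [0.6012, -0.0221, 0.2206]
eef_rot: [3.061, 0.7, 0.003]
ft_force: [1.6, -0.7, 5.3]
width: 0.0255
```

>>> carry_out(plan="-12.7 16.6 0 0;-29.3 29.3 0 0;-48.6 37.3 0 0;-69.3 40 0 0;-90 37.3 0 0;-109.3 29.3 0 0;-125.9 16.6 0 0;-138.6 0 0 0;-146.6 -19.3 0 0;-149.3 -40 0 0;-146.6 -60.7 0 0;-138.6 -80 0 0")

```text
time: 14.13
tcp_pos: [0.4399, -0.0095, 0.2206]
eef_rot: [3.06, 0.701, 0.0]
ft_force: [3.6, -3.6, 4.1]
width: 0.0255
```

>>> carry_out(plan="12.7 -16.6 0 0;29.3 -29.3 0 0;48.6 -37.3 0 0;69.3 -40 0 0;90 -37.3 0 0;109.3 -29.3 0 0;125.9 -16.6 0 0;138.6 0 0 0;146.6 19.3 0 0;149.3 40 0 0;146.6 60.7 0 0;138.6 80 0 0")

```text
time: 15.13
tcp_pos: [0.6014, -0.0208, 0.2203]
eef_rot: [-3.061, -0.704, -0.001]
ft_force: [-4.8, 2.8, 6.5]
width: 0.0255
```

Run:
```python
from edge import *
import pickle
a=cam('scene');pickle.dump(a,open('c3.pkl','wb'));s=state();print(s['time'],s['tcp_pos'],s['ft_force'],s['ft_torque'],s['width'])
p=s['tcp_pos'][:2]-[.5203,-.015];print(np.linalg.norm(p),np.degrees(np.arctan2(p[1],p[0])))
for n in N0:
    try: heights(a,[n])
    except Exception as e: print(n[0],e)
cv2.imwrite('pics/a6.png',cv2.resize(a['frame'][120:320,200:340,::-1],None,fx=3,fy=3,interpolation=cv2.INTER_CUBIC))
```

```text
15.1833 [ 0.60097142 -0.02476369  0.22013956] [ 1.46495706 -2.05586062  8.79768533] [ 0.38499638  0.06506874 -0.0184824 ] 0.025137088775624896
0.08126012208056478 -6.900963148223782
nearL 7 1.91 [[0.0826, -0.03, 0.0683], [0.1555, -0.03, 0.1129]]
farL 13 0.08 [[0.1858, -0.03, 0.114], [0.223, -0.03, 0.1136]]
nearR 17 0.12 [[0.0949, 0.03, 0.1073], [0.155, 0.03, 0.1036]]
farR 26 0.08 [[0.1838, 0.03, 0.1114], [0.2566, 0.03, 0.1098]]
```

View pics/a6.png

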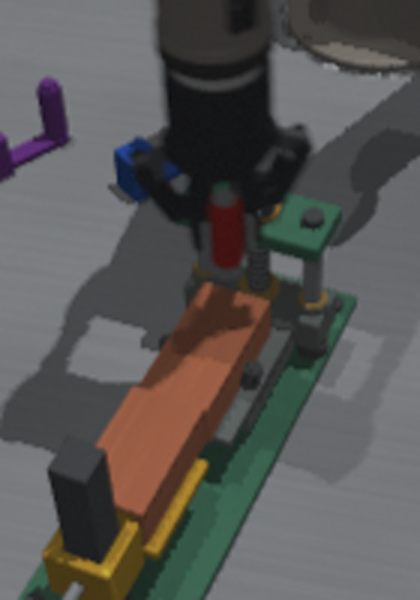

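>>> carry_out(plan="-12.7 16.6 0 0;-29.3 29.3 0 0;-48.6 37.3 0 0;-69.3 40 0 0;-90 37.3 0 0;-109.3 29.3 0 0;-125.9 16.6 0 0;-138.6 0 0 0;-146.6 -19.3 0 0;-149.3 -40 0 0;-146.6 -60.7 0 0;-138.6 -80 0 0")

```text
time: 16.18
tcp_pos: [0.44, -0.0095, 0.2205]
eef_rot: [3.06, 0.701, 0.0]
ft_force: [4.9, -2.4, 3.2]
width: 0.0255
```

Run:
```python
from edge import *
import pickle
a=cam('scene');b=cam('top');pickle.dump((a,b),open('c4.pkl','wb'));s=state();print(s['time'],s['tcp_pos'],s['ft_force'],s['width'])
p=s['tcp_pos'][:2]-[.5203,-.015];print(np.linalg.norm(p),np.degrees(np.arctan2(p[1],p[0])))
for n in N0:
    try: heights(a,[n])
    except Exception as e: print(n[0],e)
A=cv2.resize(a['frame'][200:300,225:315,::-1],None,fx=6,fy=6,interpolation=cv2.INTER_CUBIC)
cv2.imwrite('pics/a7.png',A)
```

```text
16.2833 [ 0.44034492 -0.00760647  0.22040567] [-4.75906074  1.31652244  7.2594324 ] 0.025357178654780255
0.08029619926907362 174.71682351942985
nearL 26 0.1 [[0.0691, -0.03, 0.1138], [0.1542, -0.03, 0.1115]]
farL 13 0.07 [[0.1852, -0.03, 0.1133], [0.2224, -0.03, 0.113]]
nearR 28 0.09 [[0.0707, 0.03, 0.1113], [0.16, 0.03, 0.1094]]
farR 26 0.08 [[0.1841, 0.03, 0.1118], [0.2568, 0.03, 0.1101]]
```

View pics/a7.png

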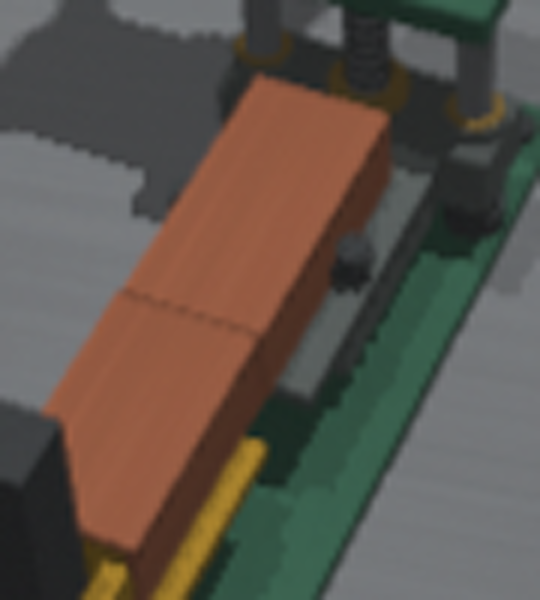

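Run:
```python
from edge import *
import pickle
a,b=pickle.load(open('c4.pkl','rb'))
for r in(148,160,200): print(r,b['frame'][r,272:284].tolist(),b['frame'][r,294:310].tolist())
```

```text
148 [[53, 103, 79], [45, 105, 75], [46, 105, 75], [44, 100, 72], [44, 99, 71], [44, 83, 58], [105, 98, 41], [195, 145, 14], [195, 136, 2], [176, 108, 26], [184, 95, 54], [182, 90, 52]] [[180, 91, 51], [179, 88, 49], [183, 92, 51], [179, 88, 50], [180, 88, 51], [179, 90, 51], [173, 90, 46], [122, 74, 11], [105, 72, 4], [87, 63, 11], [38, 54, 34], [23, 52, 38], [20, 50, 37], [30, 64, 50], [41, 96, 66], [48, 100, 72]]
160 [[45, 105, 74], [47, 106, 77], [46, 102, 73], [45, 86, 60], [102, 104, 48], [192, 149, 3], [201, 145, 2], [179, 117, 20], [183, 94, 47], [188, 94, 55], [188, 94, 56], [183, 90, 50]] [[182, 91, 49], [179, 88, 51], [180, 90, 54], [178, 86, 48], [173, 88, 46], [140, 86, 26], [112, 76, 6], [97, 71, 7], [44, 53, 25], [23, 49, 36], [21, 50, 36], [31, 70, 51], [41, 98, 69], [47, 102, 72], [48, 98, 74], [69, 81, 77]]
200 [[98, 101, 95], [124, 90, 76], [190, 99, 60], [195, 99, 57], [192, 99, 60], [193, 97, 59], [191, 95, 56], [191, 95, 54], [189, 93, 52], [192, 96, 56], [190, 98, 56], [192, 98, 57]] [[41, 35, 34], [37, 39, 40], [40, 43, 42], [37, 43, 40], [32, 56, 46], [28, 54, 41], [17, 49, 34], [22, 54, 37], [28, 52, 37], [59, 68, 65], [117, 121, 122], [122, 126, 130], [125, 125, 129], [129, 130, 135], [125, 127, 130], [126, 128, 130]]
```

Run:
```python
from edge import *
import pickle
a,b=pickle.load(open('c4.pkl','rb'))
F=b['frame'].astype(float)
def run(rows,ch,tl,tr,z):
    L=[];R=[]
    for r in rows:
        p=F[r,:,ch];i=287
        while p[i]>tl:i-=1
        xl=i+(tl-p[i])/(p[i+1]-p[i]);i=287
        while p[i]>tr:i+=1
        xr=i-1+(p[i-1]-tr)/(p[i-1]-p[i])
        for x,o in((xl,L),(xr,R)):
            q=onz(b,x,r,z)-O;o.append((q@EX,q@EY))
    L,R=np.array(L),np.array(R)
    kl,kr=np.polyfit(*L.T,1),np.polyfit(*R.T,1)
    print(len(rows),'L',kl,'R',kr,'at .175: ctr',(np.polyval(kl,.175)+np.polyval(kr,.175))/2,'w',np.polyval(kl,.175)-np.polyval(kr,.175),'sd',np.std(L[:,1]-np.polyval(kl,L[:,0])),np.std(R[:,1]-np.polyval(kr,R[:,0])))
run(range(178,208),0,145,115,.1095)
run(range(143,168),2,27,27,.112)
```

```text
30 L [0.00416622 0.0294387 ] R [ 0.00582377 -0.03108413] at .175: ctr 5.140753702435885e-05 w 0.060232759393463335 sd 0.00030711296504949557 0.0003298297552656545
25 L [0.00599817 0.02996732] R [-1.20527597  0.24552848] at .175: ctr 0.03281109052423122 w -0.003588188657568509 sd 0.00028711771732603037 0.04354043831597197
```

Run:
```python
from edge import *
import pickle
a,b=pickle.load(open('c4.pkl','rb'))
F=b['frame'].astype(float)
R=[];L=[]
for r in range(145,168):
    p=F[r,:,2]
    i=297 if r>150 else 298
    while p[i]>27:i+=1
    x=i-1+(p[i-1]-27)/(p[i-1]-p[i]);q=onz(b,x,r,.112)-O;R.append((q@EX,q@EY))
R=np.array(R);k=np.polyfit(*R.T,1);print(k,np.polyval(k,.175),np.std(R[:,1]-np.polyval(k,R[:,0])),R[:,1].round(4).tolist())
```

```text
[ 0.0083945  -0.03148022] -0.030011181318139915 0.000401270946729072 [-0.0296, -0.0288, -0.0284, -0.029, -0.0296, -0.0298, -0.0293, -0.0299, -0.0295, -0.0293, -0.0298, -0.0295, -0.0298, -0.0295, -0.0298, -0.0298, -0.0289, -0.0298, -0.0303, -0.0297, -0.03, -0.03, -0.0289]
```

>>> carry_out(plan="11.7 -15.6 0 0;26.9 -27.8 0 0;44.6 -36.1 0 0;63.7 -39.8 0 0;83.2 -38.8 0 0;101.8 -33.1 0 0;118.5 -23 0 0;132.3 -9.3 0 0;132.3 -9.3 0 0;132.3 -9.3 0 0;132.3 -9.3 0 0")

```text
time: 17.2
tcp_pos: [0.5573, 0.0565, 0.2203]
eef_rot: [3.062, 0.703, 0.004]
ft_force: [1.6, 3.2, 4.6]
width: 0.0255
```

```bash
cat > fin.py <<'E'
from edge import *
import pickle,sys
def deficit(c):
    F=c['frame'].astype(float).sum(2);out=[]
    # joint line endpoints in scene px (from c4 crop)
    for t in np.linspace(.15,.85,30):
        u=225+(125+t*(258-125))/6-.4; v=200+(290+t*(335-290))/6-.4
        ui=int(round(u)); col=F[int(round(v))-6:int(round(v))+7,ui]
        base=np.median(col); out.append((base-col).clip(-50,None).sum()/base)
    return np.mean(out),np.std(out)/np.sqrt(10)
E
python3 - <<'E'
from fin import *
a4,_=pickle.load(open('c4.pkl','rb'));print('deficit c4',deficit(a4))
a=cam('scene');pickle.dump(a,open('c5.pkl','wb'));s=state();print(s['time'],s['tcp_pos'],s['ft_force'],s['width'])
p=s['tcp_pos'][:2]-[.5203,-.015];print(np.linalg.norm(p),np.degrees(np.arctan2(p[1],p[0])))
print('deficit now',deficit(a))
for n in N0:
    try: heights(a,[n])
    except Exception as e: print(n[0],e)
E
```

```text
deficit c4 (np.float64(0.125397177669263), np.float64(0.021604003067378))
17.25 [0.55718775 0.05656506 0.22031035] [1.2907373 3.1778635 4.9453157] 0.0256145119583647
0.08051250948051038 62.73145327702678
deficit now (np.float64(0.5707620684195653), np.float64(0.030281079469120755))
nearL 13 0.1 [[0.118, -0.03, 0.1163], [0.1576, -0.03, 0.1152]]
farL 13 0.09 [[0.1859, -0.03, 0.1141], [0.2224, -0.03, 0.113]]
nearR 17 3.19 [[0.0973, 0.03, 0.1099], [0.1858, 0.03, 0.1388]]
farR 26 0.08 [[0.184, 0.03, 0.1117], [0.2568, 0.03, 0.1101]]
```

>>> carry_out(plan="0 0 0 0;0 0 0 0;0 0 0 0;0 0 0 0;0 0 -20 0;0 0 -55 0;0 0 -90 0;0 0 -120 0;0 0 -125 0;0 0 -125 0", gripper=60)

```text
time: 18.08
tcp_pos: [0.5565, 0.0569, 0.3469]
eef_rot: [3.061, 0.702, 0.007]
ft_force: [0.3, 0.4, -0.4]
width: 0.0599
```

>>> carry_out(plan="-15 15 0 0;-45 35 0 0;-80 50 0 0;-115 65 0 0;-150 80 0 0;-180 95 0 0;-200 105 0 0;-200 105 0 0;-200 105 0 0")

```text
time: 18.83
tcp_pos: [0.4207, -0.1252, 0.3434]
eef_rot: [-3.061, -0.698, 0.003]
ft_force: [0.3, 0.9, 0.2]
width: 0.0599
```

Run:
```python
from fin import *
a=cam('scene');b=cam('top');pickle.dump((a,b),open('c6.pkl','wb'));s=state();print(s['time'],s['tcp_pos'],s['ft_force'],s['width'])
print('deficit',deficit(a))
for n in N0:
    try: heights(a,[n])
    except Exception as e: print(n[0],e)
cv2.imwrite('pics/a8.png',cv2.resize(a['frame'][165:295,220:350,::-1],None,fx=4.6,fy=4.6,interpolation=cv2.INTER_CUBIC))
```

```text
18.9333 [ 0.42170275 -0.12424706  0.34378881] [0.35449547 0.27594278 0.89840802] 0.060276192978342906
deficit (np.float64(0.5557758727252559), np.float64(0.02880128855946578))
nearL 26 0.11 [[0.072, -0.03, 0.1166], [0.1573, -0.03, 0.1149]]
farL 13 0.07 [[0.1851, -0.03, 0.1133], [0.2224, -0.03, 0.1129]]
nearR 23 1.02 [[0.0704, 0.03, 0.111], [0.1518, 0.03, 0.1182]]
farR 26 0.08 [[0.1842, 0.03, 0.1118], [0.2568, 0.03, 0.1101]]
```

View pics/a8.png

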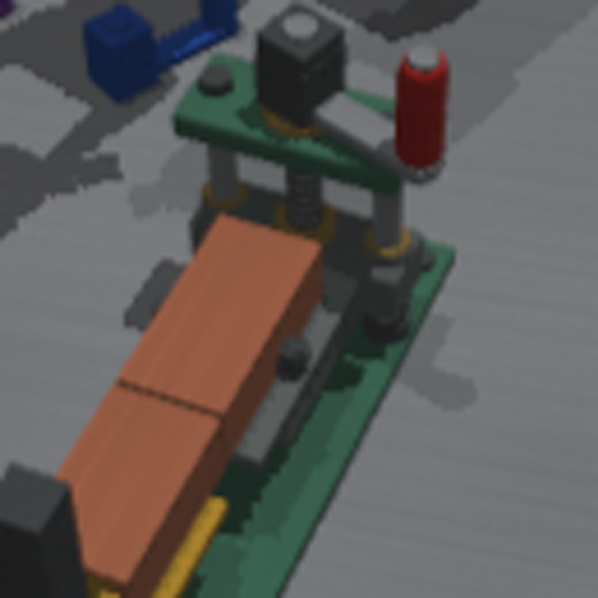

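```bash
python3 -c "
from workcell import robot
print(robot.hand_in())"
```

```text
the job is handed in; nothing more can be done
None
```

The crank is on the jack, the two channel tops look flush, and I handed the job in at about 19 s; no verdict comes back.

**Seating:** I held the red-handled crank by its hub and turned it clockwise on the drive under about 10 N until it dropped over the square. After one slight jam, which I eased, it went down onto the shoulder, about 25 mm below first contact. The highest net push I read was about 24 N, against the 60 N limit; forces between readings were not seen.

**Winding:** I then wound the grip clockwise about 1.9 turns, opened the jaws and moved the arm clear. The last picture shows the crank upright and fully down, the tops level with an even joint line, and nothing else nearby disturbed. The wrist force reads about zero.

**Height checks:** These do not fully agree, but all are inside the 2 mm limit.

| Check | Near channel relative to far channel |
|---|---|
| Left edges in the scene view | about 1.2 mm high |
| Same edges, corrected for a sideways offset of about 0.5 mm seen from above | about 0.1 mm high |
| Darkness of the joint line | about 0.3 mm low |

The right-edge measurement of the near channel failed in the last picture. Carried over from the previous clear picture, it gives about 0.3 mm high, uncorrected.

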